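# Clear the panel holder and hold its sprung jaw open at the tape mark

## Task

The next painting panel is to go into the sprung panel holder, but the roll of masking tape has been left on its bed: lay the roll flat in the empty bay of the wooden tool tray and let go of it. Then pull the holder's jaw out by its red grip, without letting it snap back, until the brass pointer stands over the middle of the blue tape mark on the rule, and finish while still holding it there so that I can drop the panel in. Leave the pot, the scissors and the cutter where they are.

Things in the scene. Friction and masses are not known exactly. Their poses are not given: they have to be found in the camera images.
- holder: Panel holder fixed to the table: grey bed 300 x 230 mm, 12 mm thick; aluminium rails along x at y = +-85 mm (12 mm wide, tops 22 mm above the table). Origin: centre of the underside. x runs from the jaw to the fixed dark ledge (inner face at x = +119 mm, top 34 mm above the table); y across, the steel rule along the +y edge; z up. The jaw opens towards -x.
- jaw: Sliding jaw: a dark bar across the bed with a red grip upright on its middle. Axes as the holder; origin at table level under the grip's centre, at x = -47 mm in the holder when shut. It slides only towards the holder's -x, up to 85 mm. A spring pulls it shut: 5 N when shut, 60 N/m more as it opens (10 N at full travel); let go, it snaps shut.
- jaw_grip (a point): Centre of the red grip on the jaw. The grip is a block 24 mm along the holder's x, 60 mm along y and 34 mm high, its top 68 mm above the table. The bar below it (from 34 mm down to the bed) has the same 24 mm depth and flush faces, so that fingers either side of the grip may reach down past it.
- pointer (a point): Brass pointer, a 3 mm wide, 20 mm long flat tongue that sticks out from the jaw's +y end over the rule; the point is its centre, 24.5 mm above the table. It moves with the jaw, as far as the jaw.
- mark: Strip of blue tape stuck across the steel rule, 10 mm wide along the holder's x and 22 mm long. Origin: its centre, 13 mm above the table; axes as the holder. It lies 30 to 70 mm to the holder's -x of the pointer when the jaw is shut.
- tape_center (a point): Centre of the roll of cream masking tape, half-way up. The roll lies flat at the start on the holder's bed between jaw and ledge: outside diameter 92 mm, bore 72 mm (wall 10 mm), 36 mm high, 0.08 to 0.17 kg, z axis up along its bore. It is too wide to grip across; pinch its wall.
- tape: The same roll of masking tape; origin at the centre of its underside (18 mm below the centre).
- tray: Wooden tool tray fixed to the table, 165 x 250 mm, walls 5 mm thick and 28 mm high, floor 5 mm thick. Origin: centre of the underside; x along the 165 mm side, y along the 250 mm side, z up. A divider parts it into the large empty bay on the -y side and a narrow bay with paint tubes on the +y side.
- tray_bay (a point): Centre of the empty bay's floor, 5 mm above the table. The bay is 155 mm square inside; same axes as the tray.
- pot: Empty teal water pot, 80 mm across, 58 mm high; origin at the centre of its underside. Not to be moved.
- scissors: Scissors with black handles lying flat, 185 mm long; origin near the pivot at table level, blades along +x. Not to be moved.
- cutter: Yellow and black cutter knife lying flat, 145 mm long, 22 mm high; origin at the middle of its handle's underside. Not to be moved.
There are look-alikes about, which are no part of the job. Of the things like the tape, leave any that is orange or purple; of the rest the smaller one is meant.

How it is judged:
On the way, in this order (a step that is already met when the one before it is completed fails the run):
1. the roll lies flat in the tray's empty bay, let go (x of tape_center in the frame of tray_bay between -0.04 and 0.04 m and y of tape_center in the frame of tray_bay between -0.04 and 0.04 m and z of tape_center in the frame of tray_bay between 0.01 and 0.026 m and angle between tape_center's own z axis and vertical below 0.12 rad and contact force between the fingers and tape below 0.1 N and linear speed of tape below 0.02 m/s), for 0.2 s.
2. the jaw is held still in the fingers with its pointer over the mark (x of pointer in the frame of mark between -0.005 and 0.005 m and contact force between the fingers and jaw above 2 N and linear speed of jaw below 0.02 m/s), for 0.5 s.
At the end, for the whole second after the job is handed in: The fingers still hold the jaw (more than 2 N), at rest, with the pointer within 5 mm of the middle of the mark along the rule (on the strip); the roll rests flat (tilt under 0.12 rad) on the floor of the tray's empty bay, untouched (all of step 1 and all of step 2 and contact force between jaw and tape below 0.2 N); the arm keeps its last pose, push and grip.
It fails at once if the jaw snaps back or is yanked (faster than 0.5 m/s) (linear speed of jaw above 0.5 m/s).
It fails at once if the pot is moved by more than 20 mm (distance of pot from where it was at the start of the episode above 0.02 m).
It fails at once if the scissors are moved by more than 20 mm (distance of scissors from where it was at the start of the episode above 0.02 m).
It fails at once if the cutter is moved by more than 20 mm (distance of cutter from where it was at the start of the episode above 0.02 m).
It also fails if it takes over 58 s, if anything falls off the work surface, if the arm or the gripper's body presses on something with over 40 N, if the wrist force passes 120 N, or if a joint passes its speed limit or range.

## Robot

A 6-joint arm with a two-finger parallel gripper is mounted at the origin on the work surface. World frame = base frame: x ahead of the robot, y to its left, z up, the work surface at z = 0. Lengths are in m, angles in rad, forces in N, time in s.
With the tool pointing down it reaches from about 0.325 to 0.9 m from the base axis. Payload 6.1 kg.
Tool frame: the origin (TCP) lies at the very end of the fingers, on their centre line; the grasp point (between the pads) lies grasp_offset behind it (grasp_offset is the distance from the TCP to the grasp point, in m); z points along the fingers, y is the line along which they close (so a half turn about z gives the same grasp; the last joint's range is limited). The gripper opens to 87 mm and grips with 3 to 60 N. Pads are 19 mm wide; open, the fingers measure 117 mm over their backs; the gripper's body (75 mm by 190 mm) begins 51 mm behind the grasp point.
Start: joints at [1.09, 0.22, 1.526, -0, 1.395, -0.126], TCP at [0.217, 0.586, 0.223] pointing down, gripper open.
Joint ranges: [-2.98, 2.98], [-0.91, 2.08], [0.09, 2.57], [-1.24, 4.39], [0.2, 2.65], [-2.68, 2.68]. Speed limits (rad/s): [2.57, 2.57, 3.01, 3.14, 3.14, 3.14].

## Interface

Orientations are given as a rotation vector (axis times angle).
In Python, from bench import get_state, get_image, get_calibration, job_done, grasp_offset gives the robot as it stands.
- The arm moves only by the tool apply_moves, never from a script. Its argument "motion" is one flat list of numbers, 7 for each row, row after row: the turn, a rotation vector about the tool's x, y, z in units of pi rad (1.0 is pi rad), then the shift along the tool's x, y, z in units of 100 mm (1.0 is 100 mm), then the gripper command: -1 is fully open, 1 is shut, values between are in proportion. A call has exactly 10 rows; each row is the pose to reach, as a shift and turn from the pose commanded when the call began, along the tool's axes at that moment, turning the shorter way round; what a row does not reach only later rows make up. A row lasts 1/8 s, in which the tool goes at most 62.5 mm and 10.7 degrees, less where a joint would pass 70% of its speed; a pose out of reach is approached as far as the arm can. A call with a number of a shift or a turn outside -1 to 1 is refused whole. A call with a gripper value outside its range is refused whole. The fingers move at their own pace and stop on an object; "grip_force" is the grip in N (left out, the last holds). Time passes only in rows, so rows that repeat a pose let the fingers close, or fill a call up. It gives the time, the measured TCP pose, the force, the opening and the grip force at its end, in the units of the state.
- get_state(): the state, without advancing time (a new reading comes with each control period).
- get_image(name): name is "scene" or "side" or "wrist"; returns the picture (480x640x3 uint8, blue, green, red); there is no depth.
- get_calibration(name): a dict with "K" (3x3 intrinsics, pixels), "origin" and "rotation" of the camera in the world. Camera axes: x right, y down, z forward; pixel columns grow to the right and rows downward; lengths in m; the calibration is good to about 2 mm. A picture is of the moment at which its call begins: read the wrist's pose just before it. get_calibration takes no time and is no camera call; for the wrist camera it gives the pose at the moment of the call.
- job_done(): hands the job in; it is judged then, once.
The state is a dict: "time": time; "qpos": joint angles; "qd": joint speeds; "joint_torque": joint torques, N m; "ee_pos": TCP position; "eef_rot": TCP orientation; "contact_force": force on the tool from outside, world axes, zero at the start; "wrist_torque": the same for the moment, N m; "finger_gap": finger opening in m; "gripper_force": force on a finger pad.
Only numpy, scipy, OpenCV 4.12 (cv2) and the standard library are available. Lean on these libraries where they do the work, as an engineer would, in place of code of your own. Each camera call takes 0.05 s, during which the arm holds its last target. There are 200 camera calls.

## Working session

There is one attempt and no reset: what is moved stays moved. The work goes in short steps, Python scripts to look and compute and a tool call to move; the robot and the scene stay as the last step left them, time stands still between calls to the robot, and variables do not carry over. Pictures are saved under pics/ and viewed, at most 11 in all, crops included, and the job is handed in when it is done.

Besides the shell and the picture viewer there is one more tool, called as name(argument=value, ...) on one line, values as JSON. apply_moves: Moves the arm, as the interface text tells. Shifts and turns lie within -1 to 1; 1 stands for 100 mm of shift or pi rad of turn. Its arguments: {"type":"object","properties":{"motion":{"type":"array","items":{"type":"number"}},"grip_force":{"type":"number"}},"required":["motion"]}

```bash
ls; mkdir -p pics; python3 - <<'E'
from bench import *
import cv2,numpy as np
print(get_state(),grasp_offset)
for n in("scene","side"):
    cv2.imwrite(f"pics/{n}0.png",get_image(n)); c=get_calibration(n); print(n,c)
E
```

```text
pics
{'time': 0.0, 'qpos': array([ 1.08988683e+00,  2.21229090e-01,  1.52762746e+00, -6.78635335e-05,
        1.39468234e+00, -1.26088453e-01]), 'qd': array([ 0.00084154,  0.00029781,  0.00019846, -0.00114137, -0.00273273,
        0.00048674]), 'joint_torque': array([-1.56035305e-03, -4.94616187e+01, -3.87366879e+01,  6.96555362e-02,
        5.74484188e-02, -1.66214832e-04]), 'ee_pos': array([0.21686542, 0.58550117, 0.22142676]), 'eef_rot': array([-5.54322343e-01, -3.09177435e+00,  2.94830177e-03]), 'contact_force': array([ 0.93969163, -0.35413289,  0.21370304]), 'wrist_torque': array([-0.0099101 , -0.02108391, -0.00899717]), 'gripper_force': 0.0, 'finger_gap': 0.08690905722299029} 0.0187
scene {'K': array([[510.49768466,   0.        , 324.98756195],
       [  0.        , 510.49768466, 245.7490827 ],
       [  0.        ,   0.        ,   1.        ]]), 'origin': array([1.3208704 , 0.54380777, 1.24797271]), 'rotation': array([-1.21276817, -2.41203337,  0.84452341])}
side {'K': array([[506.89756879,   0.        , 315.12290069],
       [  0.        , 506.89756879, 240.91994135],
       [  0.        ,   0.        ,   1.        ]]), 'origin': array([ 0.35738677, -0.9459901 ,  1.011911  ]), 'rotation': array([-2.34239787,  0.22063856, -0.11518098])}
```

View pics/scene0.png

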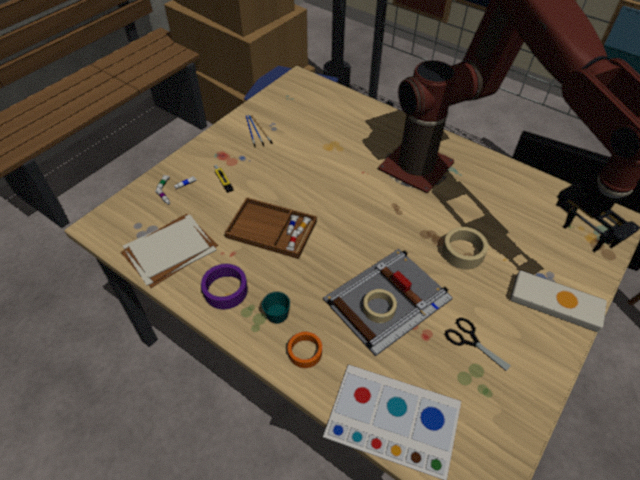

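View pics/side0.png

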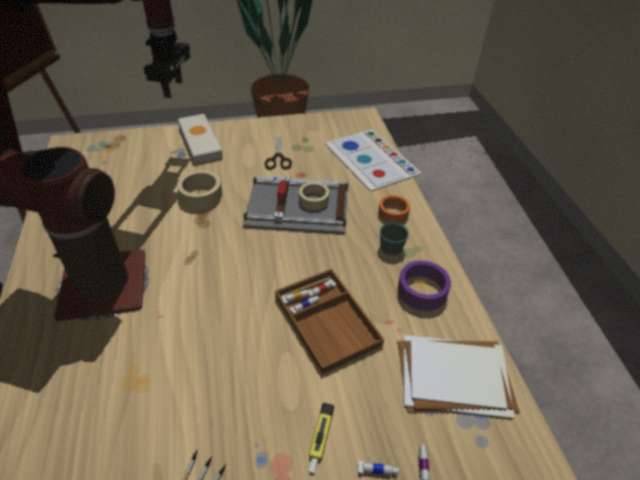

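The scene view shows roll-like things: small cream roll on the holder bed (379,304), large cream roll (465,247), purple (224,286) and orange (304,349). I choose the small cream one on the bed. The red grip is at (402,281), the tray's empty bay at about (258,225). The side view shows the roll at (314,195), the grip at (282,190) and the empty bay at (338,325).

```bash
cat > h.py <<'E'
from bench import *
import cv2,numpy as np
from scipy.spatial.transform import Rotation as R
def ray(cal,p):
    d=np.linalg.inv(cal["K"])@[p[0],p[1],1.]
    d=R.from_rotvec(cal["rotation"]).apply(d) if np.shape(cal["rotation"])==(3,) else cal["rotation"]@d
    return np.array(cal["origin"]),d/np.linalg.norm(d)
def onz(cal,p,z):
    o,d=ray(cal,p); return o+d*(z-o[2])/d[2]
def tri(rays):
    A=0;b=0
    for o,d in rays:
        P=np.eye(3)-np.outer(d,d);A=A+P;b=b+P@o
    x=np.linalg.solve(A,b)
    return x,max(np.linalg.norm((np.eye(3)-np.outer(d,d))@(x-o)) for o,d in rays)
def project(cal,X):
    r=cal["rotation"]; M=R.from_rotvec(r).as_matrix() if np.shape(r)==(3,) else r
    c=M.T@(np.array(X)-cal["origin"]); p=cal["K"]@c; return p[:2]/p[2]
def blobs(img,lo,hi,amin=20):
    m=cv2.inRange(cv2.cvtColor(img,cv2.COLOR_BGR2HSV),np.array(lo),np.array(hi))
    n,l,s,c=cv2.connectedComponentsWithStats(m)
    return [(s[i].tolist(),c[i].round(1).tolist(),l==i) for i in range(1,n) if s[i][4]>=amin]
E
python3 - <<'E'
from h import *
cs,cd=get_calibration("scene"),get_calibration("side")
a,b=cv2.imread("pics/scene0.png"),cv2.imread("pics/side0.png")
for n,p,q in[("tape",(379,304),(314,195)),("grip",(402,281),(282,190))]:
    print(n,tri([ray(cs,p),ray(cd,q)]))
for n,im in(("scene",a),("side",b)):
  for k,lo,hi in(("red",(0,150,60),(6,255,255)),("blue",(105,120,60),(125,255,255)),("wood",(5,130,40),(15,255,180)),("teal",(80,120,20),(100,255,200))):
    print(n,k,[(x[0],x[1]) for x in blobs(im,lo,hi,15)][:14])
big=np.hstack([cv2.resize(a[190:360,210:460],None,fx=3,fy=3,interpolation=2),])
cv2.imwrite("pics/c1.png",big)
big=cv2.resize(b[165:375,235:400],None,fx=2.8,fy=2.8,interpolation=2);cv2.imwrite("pics/c2.png",big)
E
```

```text
tape (array([0.59961691, 0.21912045, 0.03280421]), np.float64(0.0009862367674878432))
grip (array([0.50540612, 0.23545823, 0.05197168]), np.float64(0.00034311686574615833))
scene red [([535, 0, 70, 57, 916], [572.4, 23.9]), ([557, 31, 7, 6, 17], [559.9, 34.2]), ([590, 60, 25, 14, 112], [601.5, 66.5]), ([625, 64, 9, 9, 21], [628.7, 68.4]), ([471, 69, 6, 8, 18], [472.9, 73.3]), ([424, 90, 10, 11, 35], [428.0, 95.1]), ([612, 97, 16, 17, 25], [619.0, 105.8]), ([221, 153, 6, 5, 15], [223.9, 154.5]), ([383, 158, 18, 13, 59], [389.8, 165.3]), ([392, 169, 9, 9, 26], [396.3, 173.0]), ([402, 172, 27, 17, 116], [415.1, 179.9]), ([290, 237, 6, 5, 17], [292.7, 238.8]), ([394, 271, 17, 21, 126], [402.6, 280.0]), ([423, 334, 6, 5, 23], [425.3, 336.2])]
scene blue [([245, 67, 44, 32, 334], [265.9, 80.4]), ([323, 75, 15, 6, 32], [331.3, 77.7]), ([183, 180, 6, 5, 22], [185.4, 182.0]), ([290, 221, 5, 5, 17], [292.2, 222.6]), ([431, 303, 7, 6, 20], [434.1, 305.5]), ([421, 407, 23, 23, 416], [432.0, 418.2]), ([334, 426, 9, 9, 70], [337.8, 429.9])]
scene wood [([0, 0, 53, 29, 311], [20.7, 10.4]), ([53, 0,
[... 944 characters left out ...]
26], [305.4, 303.1]), ([373, 464, 10, 10, 86], [377.7, 468.4])]
side wood [([252, 76, 56, 39, 1121], [279.7, 93.8]), ([2, 153, 6, 7, 20], [4.5, 155.7]), ([81, 161, 5, 8, 21], [83.4, 164.5]), ([279, 193, 7, 9, 29], [281.9, 197.3]), ([379, 195, 31, 27, 587], [393.8, 208.0]), ([281, 282, 102, 90, 3902], [334.1, 329.5]), ([276, 290, 6, 12, 23], [278.7, 294.4]), ([303, 308, 8, 7, 19], [305.9, 310.3]), ([371, 325, 7, 10, 24], [374.2, 330.0]), ([399, 342, 3, 21, 37], [400.3, 349.9]), ([406, 343, 3, 11, 16], [407.4, 346.9]), ([479, 342, 14, 3, 20], [486.0, 343.4]), ([407, 400, 60, 12, 293], [430.5, 405.6]), ([508, 400, 10, 12, 49], [512.8, 405.6])]
side teal [([358, 156, 12, 6, 60], [363.7, 158.6])]
```

View pics/c1.png

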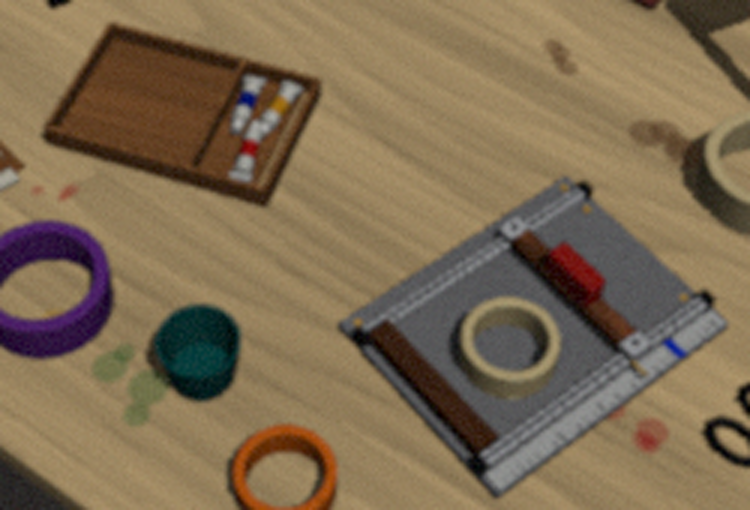

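View pics/c2.png

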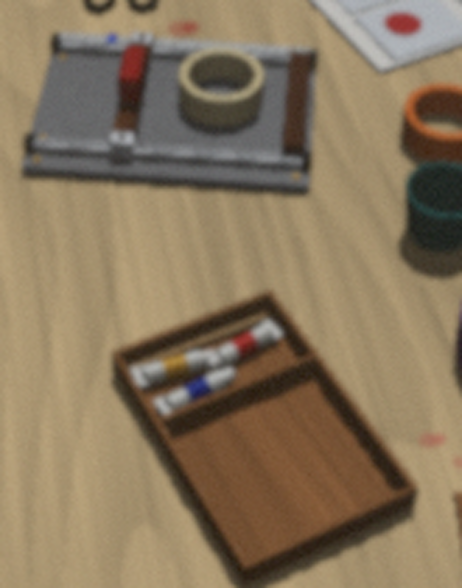

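The crops confirm the choice: the small cream roll lies between jaw and ledge, at scene (379,304). The blue mark is at (434,305), the brass pointer at (423,313). The tray rim corners are clear in both views.

```bash
python3 - <<'E'
from h import *
np.set_printoptions(precision=4,suppress=True)
cs,cd=get_calibration("scene"),get_calibration("side")
S=lambda p:(p[0]/3+210-.3,p[1]/3+190-.3); D=lambda p:(p[0]/2.8+235-.3,p[1]/2.8+165-.3)
T=[]
for p,q in(((318,82),(117,357)),((265,202),(270,295)),((112,27),(250,570)),((47,132),(412,492))):
    x,e=tri([ray(cs,S(p)),ray(cd,D(q))]);T.append(x);print("tray",x,e)
T=np.array(T); y=(T[0]+T[1]-T[2]-T[3])/2; print("len",np.linalg.norm(y)); y/=np.linalg.norm(y)
c=T.mean(0); print("tray c",c,"yaw x",np.degrees(np.arctan2(-y[0],y[1])),"bay",c-y*(0.125-5e-3-.0775))
m=onz(cs,(434.1,305.5),.013);p=onz(cs,S((640,370)),.0245)
H=[onz(cs,S(q),.012) for q in((342,325),(567,180),(725,322),(497,493))]
print("mark",m,"pt",p,"H",np.array(H),np.mean(H,0))
for a,b in((1,0),(2,3)):
    d=H[b]-H[a];print(np.degrees(np.arctan2(d[1],d[0])),np.linalg.norm(d))
for n in("wrist",): print(get_calibration(n))
s=get_state();print(R.from_rotvec(s["eef_rot"]).as_matrix())
E
```

```text
tray [ 0.4356 -0.1271  0.0211] 0.0010835927407254601
tray [ 0.5913 -0.0741  0.0138] 0.0017559553267648856
tray [ 0.5078 -0.3607  0.0199] 0.0022294966723978753
tray [ 0.6587 -0.3133  0.017 ] 0.0007094992122680697
len 0.24647527889217405
tray c [ 0.5483 -0.2188  0.0179] yaw x 16.457222522838613 bay [ 0.5604 -0.2596  0.0181]
mark [0.4968 0.3429 0.013 ] pt [0.545  0.3319 0.0245] H [[0.6646 0.0755 0.012 ]
 [0.382  0.156  0.012 ]
 [0.4406 0.3689 0.012 ]
 [0.7246 0.2908 0.012 ]] [0.5529 0.2228 0.012 ]
-15.884019826101067 0.29389767349664275
-15.383649445135484 0.29449975914226734
{'K': array([[391.1588,   0.    , 312.4315],
       [  0.    , 391.1588, 244.6096],
       [  0.    ,   0.    ,   1.    ]]), 'origin': array([0.1376, 0.6135, 0.3845]), 'rotation': array([2.3598, 1.6449, 0.2507])}
[[-0.9377  0.3474 -0.0008]
 [ 0.3474  0.9377 -0.0015]
 [ 0.0002 -0.0017 -1.    ]]
```

apply_moves(motion=[-0.0,0,-0.005,-0.1,-0.05,0,0,0,0,-0.01,-0.2,-0.1,0,0,0,0,-0.015,-0.35,-0.17,0,0,0,0,-0.02,-0.5,-0.25,0,0,0,0,-0.026,-0.65,-0.3,0,0,0,0,-0.026,-0.8,-0.38,0,0,0,0,-0.026,-0.95,-0.45,0,0,0,0,-0.026,-1,-0.5,0,0,0,0,-0.026,-1,-0.6,0,0,0,0,-0.026,-1,-0.7,0,0])

```text
time: 1.35
ee_pos: [0.2859, 0.4852, 0.2224]
eef_rot: [-0.427, -3.112, 0.0]
contact_force: [0.6, 0.1, -0.1]
finger_gap: 0.0436
gripper_force: 0.0
```

apply_moves(motion=[0,0,0,-0.1,-0.06,0,0,0,0,0,-0.2,-0.12,0,0,0,0,0,-0.3,-0.18,0,0,0,0,0,-0.4,-0.24,0,0,0,0,0,-0.5,-0.3,0,0,0,0,0,-0.6,-0.36,0,0,0,0,0,-0.7,-0.42,0,0,0,0,0,-0.8,-0.48,0,0,0,0,0,-0.9,-0.54,0,0,0,0,0,-1,-0.6,0,0])

```text
time: 2.6
ee_pos: [0.3672, 0.4004, 0.2225]
eef_rot: [0.428, 3.112, 0.0]
contact_force: [-0.3, -0.8, 0.4]
finger_gap: 0.0432
gripper_force: 0.0
```

apply_moves(motion=[0,0,0,-0.1,-0.06,0,0,0,0,0,-0.2,-0.12,0,0,0,0,0,-0.3,-0.18,0,0,0,0,0,-0.4,-0.24,0,0,0,0,0,-0.5,-0.3,0,0,0,0,0,-0.6,-0.36,0,0,0,0,0,-0.7,-0.42,0,0,0,0,0,-0.8,-0.48,0,0,0,0,0,-0.9,-0.54,0,0,0,0,0,-1,-0.6,0,0])

```text
time: 3.85
ee_pos: [0.4473, 0.3156, 0.2225]
eef_rot: [-0.428, -3.112, -0.0]
contact_force: [0.6, 0.5, 0.2]
finger_gap: 0.0434
gripper_force: 0.0
```

apply_moves(motion=[0,0,0,-0.1,-0.06,0,0,0,0,0,-0.2,-0.12,0,0,0,0,0,-0.3,-0.18,0,0,0,0,0,-0.4,-0.24,0,0,0,0,0,-0.5,-0.3,0,0,0,0,0,-0.6,-0.36,0,0,0,0,0,-0.7,-0.42,0,0,0,0,0,-0.8,-0.48,0,0,0,0,0,-0.9,-0.54,0,0,0,0,0,-1,-0.6,0,0])

```text
time: 5.1
ee_pos: [0.5274, 0.2309, 0.2225]
eef_rot: [-0.428, -3.112, 0.0]
contact_force: [0.2, -1.0, -0.2]
finger_gap: 0.0431
gripper_force: 0.0
```

```bash
python3 - <<'E'
from h import *
np.set_printoptions(precision=4,suppress=True)
c=get_calibration("wrist");im=get_image("wrist");cv2.imwrite("pics/w1.png",im)
import pickle;pickle.dump(c,open("w1.pkl","wb"))
print(c["origin"],R.from_rotvec(c["rotation"]).as_matrix(),get_state()["ee_pos"],get_state()["contact_force"])
for n,X in(("tape",(.5996,.219,.03)),("mark",(.4968,.3429,.013)),("grip",(.505,.2355,.052))):print(n,project(c,X))
E
```

```text
[0.4459 0.2521 0.3855] [[ 0.2688  0.9181  0.2912]
 [ 0.9632 -0.2557 -0.0831]
 [-0.0018  0.3029 -0.953 ]] [0.5283 0.2298 0.2226] [-0.037  -0.9483  0.4848]
tape [322.6558 287.0374]
mark [422.3818 148.1878]
grip [313.0355 195.1887]
```

View pics/w1.png

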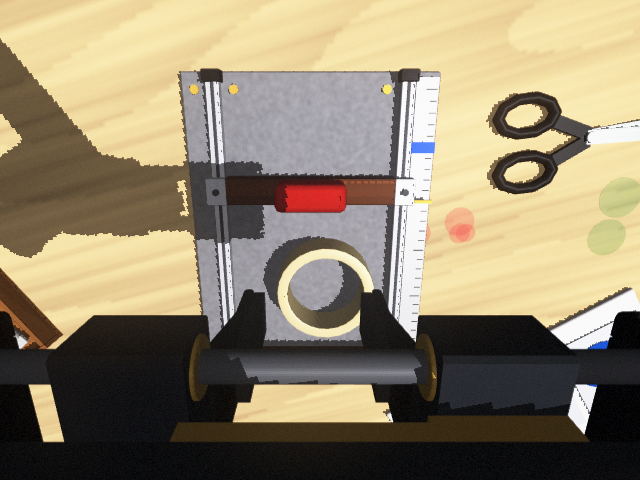

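The wrist view shows the roll (325,290), red grip (310,197), blue mark (423,147) and brass pointer (421,202), all agreeing with the coarse fix.

```bash
cat > m.py <<'E'
from h import *
np.set_printoptions(precision=4,suppress=True)
def meas(f):
    import pickle
    im=cv2.imread(f"pics/{f}.png");c=pickle.load(open(f+".pkl","rb"));o={}
    near=lambda B,p:min(B,key=lambda b:np.hypot(b[1][0]-p[0],b[1][1]-p[1]))
    b=near(blobs(im,(100,120,120),(125,255,255),30),project(c,(.4968,.3429,.013)));o["mark"]=b[1];mb=b
    try:
        b=near(blobs(im,(18,120,120),(35,255,255),8),project(c,(.545,.332,.0245)));o["ptr"]=b[1];o["ptrbox"]=b[0]
    except ValueError: pass
    b=near(blobs(im,(0,150,150),(6,255,255),300),project(c,(.505,.2355,.068)));o["grip"]=b[1];o["gripbox"]=b[0]
    B=blobs(im,(18,40,190),(35,140,255),200);b=near(B,project(c,(.5996,.219,.048)))
    k=cv2.findContours(b[2].astype(np.uint8),cv2.RETR_CCOMP,cv2.CHAIN_APPROX_NONE)[0]
    o["tape"]=[cv2.fitEllipse(q) for q in sorted(k,key=len)[-2:]];o["tapebox"]=b[0]
    return c,o
E
python3 - <<'E'
from m import *
c,o=meas("w1")
for k in o:print(k,o[k])
m=onz(c,o["mark"],.013);print("mark",m)
if "ptr" in o:
    p=onz(c,o["ptr"],.0245);d=p-m;print("ptr",p,d,np.hypot(*d[:2]),np.degrees(np.arctan2(d[1],d[0])))
for e in o["tape"]:print("tape",onz(c,e[0],.048))
g=o["gripbox"];print("griptop",[onz(c,q,.068) for q in((g[0],g[1]+1),(g[0]+g[2],g[1]+1))])
E
```

```text
Traceback (most recent call last):
  File "m.py", line 14, in meas
    o["tape"]=[cv2.fitEllipse(q) for q in sorted(k,key=len)[-2:]];o["tapebox"]=b[0]
               ~~~~~~~~~~~~~~^^^
cv2.error: OpenCV(4.12.0) /io/opencv/modules/imgproc/src/shapedescr.cpp:361: error: (-201:Incorrect size of input array) There should be at least 5 points to fit the ellipse in function 'fitEllipseNoDirect'
```

apply_moves(motion=[0,0,0,-0.1,-0.1,0,0,0,0,0,-0.2,-0.2,0,0,0,0,0,-0.3,-0.3,0,0,0,0,0,-0.4,-0.35,0.05,0,0,0,0,-0.45,-0.4,0.1,0,0,0,0,-0.45,-0.4,0.2,0,0,0,0,-0.45,-0.4,0.3,0,0,0,0,-0.45,-0.4,0.4,0,0,0,0,-0.45,-0.4,0.5,0,0,0,0,-0.45,-0.4,0.5,0])

```text
time: 6.4
ee_pos: [0.5586, 0.1808, 0.1712]
eef_rot: [-0.427, -3.11, 0.001]
contact_force: [0.5, 0.3, 0.0]
finger_gap: 0.0438
gripper_force: 0.0
```

```bash
python3 - <<'E'
from m import *
import pickle
c=get_calibration("wrist");im=get_image("wrist");cv2.imwrite("pics/w2.png",im);pickle.dump(c,open("w2.pkl","wb"))
c1,a=meas("w1");c2,b=meas("w2")
for k in("mark","grip","tapebox"):print(k,b[k])
for k in("mark","ptr"):
    if k in a and k in b: print(k,tri([ray(c1,a[k]),ray(c2,b[k])]))
for e in b["tape"]:
    print(e,onz(c2,e[0],.048))
    for f in a["tape"]:print("tri",tri([ray(c1,f[0]),ray(c2,e[0])]))
g=b["gripbox"];print(g,[onz(c2,q,.068) for q in((g[0],g[1]+1),(g[0]+g[2],g[1]+1))])
print(get_state()["ee_pos"])
E
```

```text
Traceback (most recent call last):
  File "m.py", line 14, in meas
    o["tape"]=[cv2.fitEllipse(q) for q in sorted(k,key=len)[-2:]];o["tapebox"]=b[0]
               ~~~~~~~~~~~~~~^^^
cv2.error: OpenCV(4.12.0) /io/opencv/modules/imgproc/src/shapedescr.cpp:361: error: (-201:Incorrect size of input array) There should be at least 5 points to fit the ellipse in function 'fitEllipseNoDirect'
```

```bash
python3 - <<'E'
from m import *
for f in("w1","w2"):
    im=cv2.imread(f"pics/{f}.png");h=cv2.cvtColor(im,cv2.COLOR_BGR2HSV)
    import pickle;c=pickle.load(open(f+".pkl","rb"));p=project(c,(.5996,.219,.048)).astype(int);print(p)
    print([h[y,p[0]].tolist() for y in range(p[1]-70,p[1]+60,4)])
E
```

```text
[323 294]
[[132, 14, 179], [129, 10, 180], [124, 10, 172], [130, 13, 176], [17, 84, 82], [16, 92, 83], [18, 90, 111], [25, 49, 250], [25, 55, 248], [123, 13, 179], [135, 9, 170], [129, 10, 171], [130, 9, 167], [128, 12, 173], [131, 12, 166], [130, 9, 165], [128, 12, 169], [125, 9, 170], [139, 12, 171], [128, 12, 165], [130, 10, 160], [0, 0, 65], [18, 72, 78], [20, 86, 80], [20, 87, 79], [17, 89, 86], [21, 81, 164], [25, 60, 247], [24, 63, 244], [135, 7, 77], [160, 12, 66], [8, 109, 42], [0, 15, 34]]
[376 272]
[[140, 4, 173], [17, 53, 97], [17, 78, 85], [20, 88, 87], [29, 23, 251], [27, 35, 251], [24, 49, 250], [131, 12, 172], [137, 14, 169], [129, 11, 169], [132, 8, 169], [126, 8, 170], [125, 9, 170], [146, 12, 164], [129, 10, 175], [124, 10, 174], [124, 12, 169], [128, 11, 178], [128, 12, 167], [125, 9, 166], [141, 11, 166], [132, 8, 161], [20, 70, 33], [15, 51, 30], [18, 75, 34], [8, 39, 26], [6, 46, 28], [8, 38, 27], [0, 35, 29], [15, 66, 31], [15, 36, 28], [8, 44, 23], [30, 73, 21]]
```

View pics/w2.png

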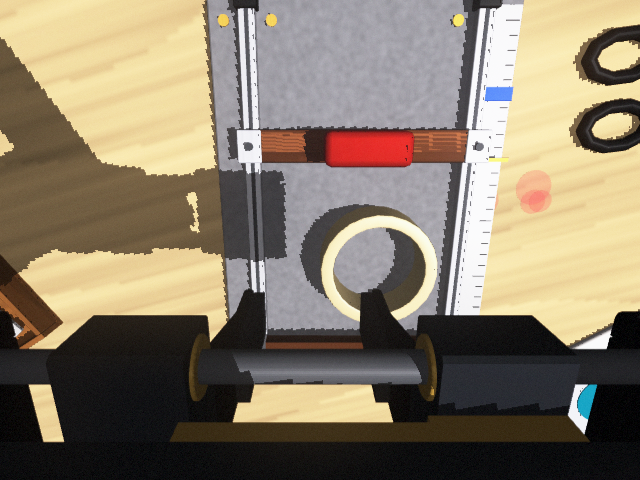

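The second view shows the roll's top ring (380,268), the mark (499,94) and the pointer (498,159); the right finger hides the ring's lower edge.

```bash
cat > m.py <<'E'
from h import *
import pickle
np.set_printoptions(precision=4,suppress=True)
near=lambda B,p:min(B,key=lambda b:np.hypot(b[1][0]-p[0],b[1][1]-p[1]))
def load(f): return cv2.imread(f"pics/{f}.png"),pickle.load(open(f+".pkl","rb"))
def ring(im,c,z,X):
    P=project(c,X);B=[b for b in blobs(im,(15,12,225),(35,110,255),60) if 50<b[0][2]<200 and 40<b[0][3]<200]
    b=near(B,P);v,u=np.nonzero(b[2]);q=np.array([onz(c,p,z)[:2] for p in zip(u,v)])
    s=np.linalg.lstsq(np.c_[2*q,np.ones(len(q))],(q**2).sum(1),rcond=None)[0]
    return s[:2],np.sqrt(s[2]+s[0]**2+s[1]**2)
E
python3 - <<'E'
from m import *
rr=[];K={"mark":[],"ptr":[]}
for f in("w1","w2"):
    im,c=load(f)
    x,r=ring(im,c,.048,(.5996,.219,.048));print(f,"ring",x,r);rr.append(ray(c,project(c,[*x,.048])))
    P=near(blobs(im,(100,120,120),(125,255,255),30),project(c,(.4968,.3429,.013)))
    Q=near(blobs(im,(22,110,120),(35,255,255),5),project(c,(.545,.332,.0245)))
    print(P[:2],Q[:2]);K["mark"].append(ray(c,P[1]));K["ptr"].append(ray(c,Q[1]))
    m=onz(c,P[1],.013);p=onz(c,Q[1],.0245);d=p-m;print(m,p,np.hypot(*d[:2]),np.degrees(np.arctan2(d[1],d[0])))
    G=near(blobs(im,(0,150,100),(8,255,255),300),project(c,(.505,.2355,.068)));print("grip",G[:2],onz(c,G[1],.06))
print("tape top",tri(rr));[print(k,tri(v)) for k,v in K.items()]
print(get_state()["ee_pos"])
E
```

```text
w1 ring [0.5996 0.2212] 0.04099704802655546
([411, 142, 24, 11, 246], [422.2, 147.2]) ([414, 200, 18, 4, 56], [422.8, 201.1])
[0.4959 0.3429 0.013 ] [0.5428 0.3315 0.0245] 0.04828693675829082 -13.686722469194061
grip ([284, 182, 67, 30, 1642], [316.1, 197.8]) [0.5064 0.2378 0.06  ]
w2 ring [0.5996 0.2214] 0.04103035080999974
([485, 87, 28, 14, 372], [498.4, 93.5]) ([489, 158, 19, 4, 57], [498.7, 159.3])
[0.496 0.344 0.013] [0.5432 0.3329 0.0245] 0.048496452171622954 -13.23497408495702
grip ([326, 131, 91, 36, 3055], [369.8, 148.5]) [0.5048 0.2343 0.06  ]
tape top (array([0.5991, 0.2213, 0.049 ]), np.float64(1.2439271878780762e-05))
mark (array([0.4955, 0.3419, 0.0176]), np.float64(0.0002406039434177488))
ptr (array([0.5416, 0.3303, 0.0303]), np.float64(0.0003619194589840436))
[0.5591 0.1809 0.172 ]
```

apply_moves(motion=[0,0,0,-0.1,0.05,0,0,0,0,0,-0.2,0.09,0,0,0,0,0,-0.28,0.09,0.05,0,0,0,0,-0.28,0.09,0.15,0,0,0,0,-0.28,0.09,0.3,0,0,0,0,-0.28,0.09,0.45,0,0,0,0,-0.28,0.09,0.6,0,0,0,0,-0.28,0.09,0.7,0,0,0,0,-0.28,0.09,0.8,0,0,0,0,-0.28,0.09,0.8,0])

```text
time: 7.7
ee_pos: [0.5882, 0.1818, 0.0915]
eef_rot: [-0.427, -3.111, 0.001]
contact_force: [-0.4, 0.2, -0.0]
finger_gap: 0.0436
gripper_force: 0.0
```

```bash
python3 - <<'E'
from m import *
print(get_state()["ee_pos"],get_state()["eef_rot"])
c=get_calibration("wrist");im=get_image("wrist");cv2.imwrite("pics/w3.png",im)
pickle.dump(c,open("w3.pkl","wb"))
E
```

```text
[0.5882 0.1818 0.0915] [-0.4275 -3.1108  0.0008]
```

View pics/w3.png

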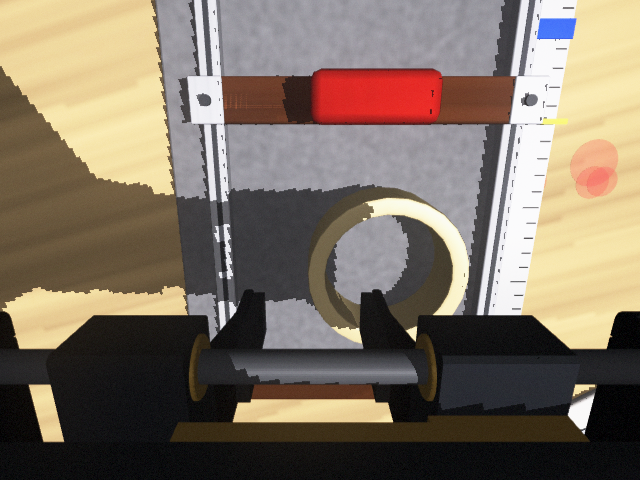

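The inner finger stands over the bore and the outer one over the bed left of the roll (wall between them). Descending to grip.

apply_moves(motion=[0,0,0,0,0,0.15,0,0,0,0,0,0,0.3,0,0,0,0,0,0,0.45,0,0,0,0,0,0,0.6,0,0,0,0,0,0,0.72,0,0,0,0,0,0,0.72,0,0,0,0,0,0,0.72,1,0,0,0,0,0,0.72,1,0,0,0,0,0,0.72,1,0,0,0,0,0,0.72,1], grip_force=15)

```text
time: 9.0
ee_pos: [0.5891, 0.182, 0.0209]
eef_rot: [0.428, 3.112, 0.001]
contact_force: [0.8, -0.3, 2.1]
finger_gap: 0.0116
gripper_force: 9.6
```

apply_moves(motion=[0,0,0,0,0,0,1,0,0,0,0,0,-0.05,1,0,0,0,0,0,-0.15,1,0,0,0,0,0,-0.3,1,0,0,0,0,0,-0.45,1,0,0,0,0,0,-0.6,1,0,0,0,0,0,-0.75,1,0,0,0,0,0,-0.9,1,0,0,0,0,0,-1,1,0,0,0,0,0,-1,1])

```text
time: 10.25
ee_pos: [0.5895, 0.182, 0.1217]
eef_rot: [0.427, 3.111, 0.001]
contact_force: [0.2, 0.0, -0.9]
finger_gap: 0.011
gripper_force: 14.6
```

```bash
python3 - <<'E'
from m import *
np.set_printoptions(precision=4,suppress=True)
s=get_state();print(s["ee_pos"],R.from_rotvec(s["eef_rot"]).as_matrix(),s["finger_gap"],s["gripper_force"],s["contact_force"],s["wrist_torque"])
E
```

```text
[0.5895 0.182  0.1217] [[-0.9629  0.2697  0.0018]
 [ 0.2697  0.9629  0.0003]
 [-0.0017  0.0008 -1.    ]] 0.010958525686897758 14.573225601925515 [ 0.2171  0.0162 -0.8682] [-0.0055  0.0461 -0.006 ]
```

apply_moves(motion=[0,0,0,-0.02,-0.08,0,1,0,0,0,-0.04,-0.18,0,1,0,0,0,-0.06,-0.28,0,1,0,0,0,-0.08,-0.38,0,1,0,0,0,-0.1,-0.48,0,1,0,0,0,-0.12,-0.58,0,1,0,0,0,-0.14,-0.68,0,1,0,0,0,-0.16,-0.79,0,1,0,0,0,-0.18,-0.9,0,1,0,0,0,-0.2,-1,0,1])

```text
time: 11.5
ee_pos: [0.5811, 0.0795, 0.1206]
eef_rot: [0.428, 3.112, -0.0]
contact_force: [-0.0, -0.9, -1.5]
finger_gap: 0.0111
gripper_force: 14.6
```

apply_moves(motion=[0,0,0,-0.02,-0.1,0,1,0,0,0,-0.04,-0.2,0,1,0,0,0,-0.06,-0.3,0,1,0,0,0,-0.08,-0.4,0,1,0,0,0,-0.1,-0.5,0,1,0,0,0,-0.12,-0.6,0,1,0,0,0,-0.14,-0.7,0,1,0,0,0,-0.16,-0.8,0,1,0,0,0,-0.18,-0.9,0,1,0,0,0,-0.2,-1,0,1])

```text
time: 12.75
ee_pos: [0.5734, -0.0222, 0.1205]
eef_rot: [0.428, 3.112, -0.0]
contact_force: [0.2, 0.3, -0.5]
finger_gap: 0.0114
gripper_force: 14.6
```

apply_moves(motion=[0,0,0,-0.02,-0.1,0,1,0,0,0,-0.04,-0.2,0,1,0,0,0,-0.06,-0.3,0,1,0,0,0,-0.08,-0.4,0,1,0,0,0,-0.1,-0.5,0,1,0,0,0,-0.12,-0.6,0,1,0,0,0,-0.14,-0.7,0,1,0,0,0,-0.16,-0.8,0,1,0,0,0,-0.18,-0.9,0,1,0,0,0,-0.2,-1,0,1])

```text
time: 14.0
ee_pos: [0.5656, -0.1238, 0.1205]
eef_rot: [0.428, 3.112, -0.0]
contact_force: [0.3, 1.0, -1.1]
finger_gap: 0.0115
gripper_force: 14.6
```

apply_moves(motion=[0,0,0,-0.02,-0.1,0,1,0,0,0,-0.04,-0.2,0,1,0,0,0,-0.06,-0.3,0,1,0,0,0,-0.08,-0.4,0,1,0,0,0,-0.1,-0.5,0,1,0,0,0,-0.12,-0.6,0,1,0,0,0,-0.14,-0.7,0,1,0,0,0,-0.16,-0.8,0,1,0,0,0,-0.18,-0.9,0,1,0,0,0,-0.2,-1,0,1])

```text
time: 15.25
ee_pos: [0.5579, -0.2255, 0.1205]
eef_rot: [-0.428, -3.112, -0.0]
contact_force: [0.4, 0.2, -1.2]
finger_gap: 0.0114
gripper_force: 14.6
```

```bash
python3 - <<'E'
from m import *
s=get_state();print(s["ee_pos"],s["finger_gap"],s["gripper_force"])
cs,cd=get_calibration("scene"),get_calibration("side")
c=get_calibration("wrist");im=get_image("wrist");cv2.imwrite("pics/w4.png",im);pickle.dump(c,open("w4.pkl","wb"))
S=lambda p:(p[0]/3+210-.3,p[1]/3+190-.3); D=lambda p:(p[0]/2.8+235-.3,p[1]/2.8+165-.3)
for z in(.02,.028):
    for n,cc,F,P in(("s",cs,S,((318,82),(265,202),(112,27),(47,132))),("d",cd,D,((117,357),(270,295),(250,570),(412,492)))):
        q=np.array([onz(cc,F(p),z) for p in P]);print(z,n,q.mean(0),project(c,q.mean(0)))
E
```

```text
[ 0.5579 -0.2255  0.1205] 0.011350904864502652 14.573623307514936
0.02 s [ 0.5493 -0.2176  0.02  ] [322.8431 231.0114]
0.02 d [ 0.548  -0.2206  0.02  ] [318.2234 230.3825]
0.028 s [ 0.5543 -0.2126  0.028 ] [332.0612 239.1332]
0.028 d [ 0.5464 -0.2264  0.028 ] [309.4641 233.6675]
```

View pics/w4.png

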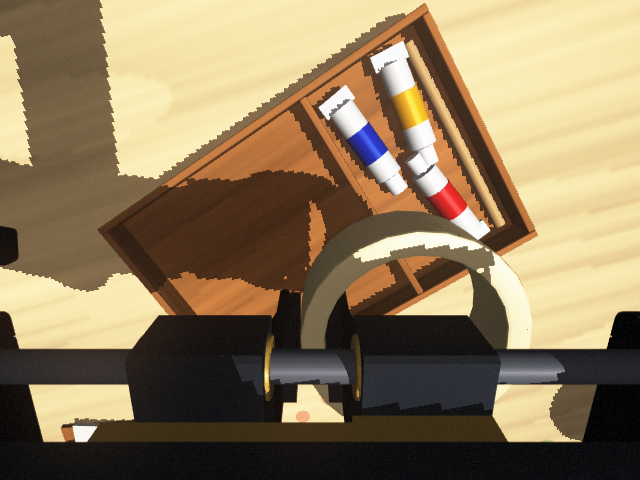

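The roll hangs over the divider at (415,290). The tray rim corners show at (427,5), (537,234) and (100,231), which fix the bay.

```bash
python3 - <<'E'
from m import *
c=pickle.load(open("w4.pkl","rb"))
t,r,l=[onz(c,p,.028) for p in((427,5),(537,234),(100,231))]
print(t,r,l,np.linalg.norm(t-r),np.linalg.norm(t-l))
y=(t-l)/np.linalg.norm(t-l);ctr=(r+l)/2;bay=ctr-y*.0425
print("yaw",np.degrees(np.arctan2(-y[0],y[1])),ctr,bay)
M=R.from_rotvec(get_state()["eef_rot"]).as_matrix()
tgt=bay-.041*M[:,1];tgt[2]=0;e=get_state()["ee_pos"];print("tcp tgt",tgt,"tool shift",M.T@(tgt-e))
E
```

```text
[ 0.4332 -0.1245  0.028 ] [ 0.5881 -0.0777  0.028 ] [ 0.5065 -0.3629  0.028 ] 0.16178151818932632 0.24931228111856815
yaw 17.082780066107475 [ 0.5473 -0.2203  0.028 ] [ 0.5598 -0.2609  0.028 ]
tcp tgt [ 0.5487 -0.3004  0.    ] tool shift [-0.011  -0.0732  0.1207]
```

apply_moves(motion=[0,0,0,-0.02,-0.1,0,1,0,0,0,-0.04,-0.22,0,1,0,0,0,-0.06,-0.35,0,1,0,0,0,-0.08,-0.5,0,1,0,0,0,-0.1,-0.65,0,1,0,0,0,-0.11,-0.73,0,1,0,0,0,-0.11,-0.73,0.1,1,0,0,0,-0.11,-0.73,0.25,1,0,0,0,-0.11,-0.73,0.4,1,0,0,0,-0.11,-0.73,0.5,1])

```text
time: 16.55
ee_pos: [0.5482, -0.2971, 0.0685]
eef_rot: [-0.426, -3.11, -0.002]
contact_force: [0.1, 0.3, -0.5]
finger_gap: 0.0114
gripper_force: 14.6
```

apply_moves(motion=[0,0,0,0,0,0.12,1,0,0,0,0,0,0.24,1,0,0,0,0,0,0.36,1,0,0,0,0,0,0.46,1,0,0,0,0,0,0.52,1,0,0,0,0,0,0.55,1,0,0,0,0,0,0.55,1,0,0,0,0,0,0.55,1,0,0,0,0,0,0.55,0.4,0,0,0,0,0,0.55,0.4])

```text
time: 17.8
ee_pos: [0.5492, -0.2983, 0.016]
eef_rot: [0.427, 3.112, -0.001]
contact_force: [-0.2, -0.3, -0.2]
finger_gap: 0.0223
gripper_force: 0.0
```

apply_moves(motion=[0,0,0,0,0,0,0.4,0,0,0,0,0,0,0.4,0,0,0,0,0,-0.1,0.4,0,0,0,0,0,-0.2,0.4,0,0,0,0,0,-0.35,0.4,0,0,0,0,0,-0.5,0.4,0,0,0,0,0,-0.65,0.4,0,0,0,0,0,-0.8,0.4,0,0,0,0,0,-0.9,0.4,0,0,0,0,0,-1,0.4])

```text
time: 19.05
ee_pos: [0.5488, -0.2981, 0.1161]
eef_rot: [-0.428, -3.112, -0.0]
contact_force: [0.3, -0.2, 0.0]
finger_gap: 0.0261
gripper_force: 0.0
```

```bash
python3 - <<'E'
from m import *
c=get_calibration("wrist");im=get_image("wrist");cv2.imwrite("pics/w5.png",im);pickle.dump(c,open("w5.pkl","wb"))
try: print(ring(im,c,.041,(.5598,-.2609,.041)))
except Exception as e: print(e)
a=get_image("scene")[170:300,200:360];b=get_image("side")[250:400,250:410]
cv2.imwrite("pics/c5.png",np.hstack([cv2.resize(a,(400,325)),cv2.resize(b,(400,325))]))
E
```

```text
(array([ 0.559 , -0.2603]), np.float64(0.04055141636813703))
```

View pics/c5.png

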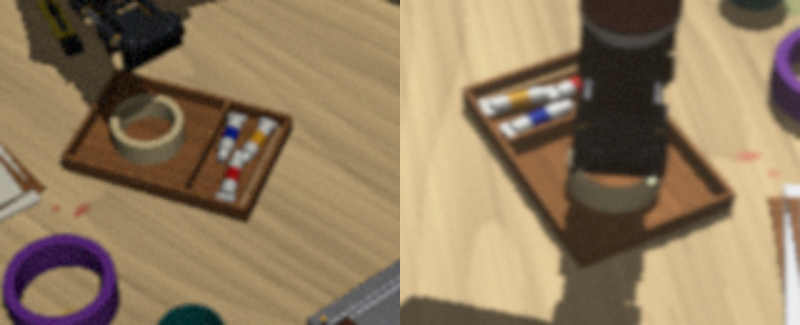

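The roll lies flat in the empty bay, measured at (0.559, -0.260), about 1 mm from the bay centre. Now to the jaw with a quarter turn.

apply_moves(motion=[0,0,0.05,0,0.05,-0.1,0.4,0,0,0.1,0.03,0.15,-0.2,0,0,0,0.15,0.06,0.25,-0.3,-1,0,0,0.2,0.1,0.35,-0.4,-1,0,0,0.25,0.13,0.45,-0.5,-1,0,0,0.3,0.16,0.55,-0.6,-1,0,0,0.35,0.2,0.65,-0.7,-1,0,0,0.4,0.24,0.77,-0.8,-1,0,0,0.45,0.27,0.9,-0.8,-1,0,0,0.5,0.3,1,-0.8,-1])

```text
time: 20.45
ee_pos: [0.5466, -0.1931, 0.1949]
eef_rot: [-2.507, -1.892, 0.001]
contact_force: [-0.0, -0.5, -0.0]
finger_gap: 0.0864
gripper_force: 0.0
```

apply_moves(motion=[0,0,0.0,0.1,-0.04,0,-1,0,0,0,0.2,-0.08,0,-1,0,0,0,0.3,-0.12,0,-1,0,0,0,0.4,-0.16,0,-1,0,0,0,0.5,-0.2,0,-1,0,0,0,0.6,-0.24,0,-1,0,0,0,0.7,-0.28,0,-1,0,0,0,0.8,-0.32,0,-1,0,0,0,0.9,-0.36,0,-1,0,0,0,1,-0.4,0,-1])

```text
time: 21.7
ee_pos: [0.5354, -0.0859, 0.1956]
eef_rot: [2.503, 1.898, 0.0]
contact_force: [0.2, -0.4, -0.1]
finger_gap: 0.087
gripper_force: 0.0
```

apply_moves(motion=[0,0,0.0,0.1,-0.04,0,-1,0,0,0,0.2,-0.08,0,-1,0,0,0,0.3,-0.12,0,-1,0,0,0,0.4,-0.16,0,-1,0,0,0,0.5,-0.2,0,-1,0,0,0,0.6,-0.24,0,-1,0,0,0,0.7,-0.28,0,-1,0,0,0,0.8,-0.32,0,-1,0,0,0,0.9,-0.36,0,-1,0,0,0,1,-0.4,0,-1])

```text
time: 22.95
ee_pos: [0.5238, 0.0211, 0.1956]
eef_rot: [2.503, 1.898, 0.0]
contact_force: [-0.1, -0.1, -0.0]
finger_gap: 0.0873
gripper_force: 0.0
```

apply_moves(motion=[0,0,0.0,0.1,-0.04,0,-1,0,0,0,0.2,-0.08,0,-1,0,0,0,0.3,-0.12,0,-1,0,0,0,0.4,-0.16,0,-1,0,0,0,0.5,-0.2,0,-1,0,0,0,0.6,-0.24,0,-1,0,0,0,0.7,-0.28,0,-1,0,0,0,0.8,-0.32,0,-1,0,0,0,0.9,-0.36,0,-1,0,0,0,1,-0.4,0,-1])

```text
time: 24.2
ee_pos: [0.5123, 0.1282, 0.1955]
eef_rot: [2.503, 1.898, -0.0]
contact_force: [-0.6, -0.7, -0.4]
finger_gap: 0.0868
gripper_force: 0.0
```

apply_moves(motion=[0,0,0.0,0.1,-0.04,0,-1,0,0,0,0.2,-0.08,0,-1,0,0,0,0.3,-0.12,0,-1,0,0,0,0.4,-0.16,0,-1,0,0,0,0.5,-0.2,0,-1,0,0,0,0.6,-0.24,0,-1,0,0,0,0.7,-0.28,0,-1,0,0,0,0.8,-0.32,0,-1,0,0,0,0.9,-0.36,0,-1,0,0,0,1,-0.4,0,-1])

```text
time: 25.45
ee_pos: [0.5007, 0.2353, 0.1956]
eef_rot: [2.503, 1.898, 0.0]
contact_force: [0.1, 0.9, -0.6]
finger_gap: 0.0871
gripper_force: 0.0
```

```bash
python3 - <<'E'
from m import *
s=get_state();print(s["ee_pos"],R.from_rotvec(s["eef_rot"]).as_matrix(),s["qpos"])
c=get_calibration("wrist");im=get_image("wrist");cv2.imwrite("pics/w6.png",im);pickle.dump(c,open("w6.pkl","wb"))
im3,c3=load("w3")
for n,i,cc in(("w6",im,c),("w3",im3,c3)):
    G=[b for b in blobs(i,(0,150,60),(8,255,255),300)];print(n,[g[:2] for g in G])
    print([b[:2] for b in blobs(i,(100,120,120),(125,255,255),30)],[b[:2] for b in blobs(i,(22,110,120),(35,255,255),20)])
E
```

```text
[0.5007 0.2353 0.1956] [[ 0.2697  0.9629  0.0001]
 [ 0.9629 -0.2697 -0.    ]
 [ 0.      0.0001 -1.    ]] [ 0.2968  0.0703  1.745  -0.      1.3262  0.5699]
w6 [([304, 180, 30, 88, 2302], [318.2, 226.9])]
[([266, 80, 13, 29, 351], [272.2, 94.0])] [([330, 81, 4, 25, 75], [332.0, 92.5])]
w3 [([310, 69, 141, 56, 7032], [376.8, 95.9])]
[([537, 18, 39, 21, 718], [556.0, 28.5])] [([543, 119, 25, 6, 120], [555.1, 121.1])]
```

View pics/w6.png

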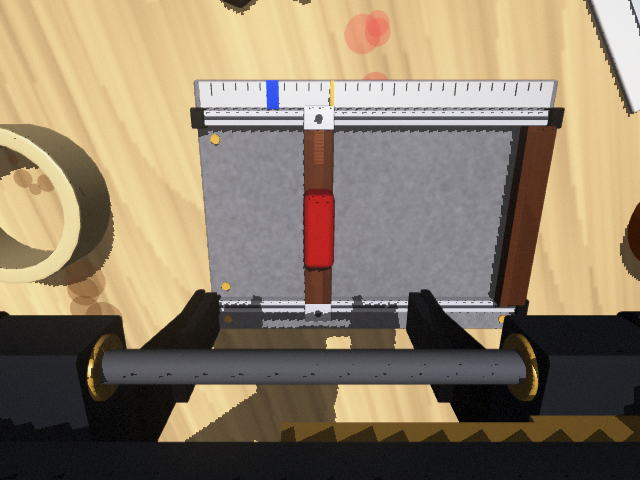

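The wrist view from above the jaw shows the grip (319,230), the pointer (332,92) and the mark (272,94), with the rails level, so the yaw is right.

```bash
python3 - <<'E'
from m import *
s=get_state();M=R.from_rotvec(s["eef_rot"]).as_matrix();im,c=load("w6");e=s["ee_pos"]
G=blobs(im,(0,150,60),(8,255,255),300)[0][2];u=np.nonzero(G[205:260])[1];print(u.min(),u.max())
for n,p,z in(("gripL",(u.min()-.5,230),.068),("gripR",(u.max()+.5,230),.068),("gtop",(319,194),.068),("gbot",(319,268),.068),("mark",(272.2,94),.013),("ptr",(332,92.5),.0245)):
    print(n,M.T@(onz(c,p,z)-e))
im1,c1=load("w1");im3,c3=load("w3")
for n,p in(("mark",((272.2,94),(422.2,147.2),(556,28.5))),("ptr",((332,92.5),(422.8,201.1),(555.1,121.1)))):
    print(n,tri([ray(c,p[0]),ray(c1,p[1]),ray(c3,p[2])]))
E
```

```text
304 333
gripL [-0.     -0.0068  0.1276]
gripR [-0.      0.0163  0.1276]
gtop [0.0279 0.005  0.1276]
gbot [-0.0314  0.0053  0.1276]
mark [ 0.1011 -0.0331  0.1827]
ptr [0.1015 0.0157 0.1712]
mark (array([0.4959, 0.3425, 0.0162]), np.float64(0.0005769793701502838))
ptr (array([0.5422, 0.3302, 0.0296]), np.float64(0.0007895786760188))
```

apply_moves(motion=[0,0,0,0,0.05,0.05,-1,0,0,0,0,0.05,0.15,-1,0,0,0,0,0.05,0.25,-1,0,0,0,0,0.05,0.4,-1,0,0,0,0,0.05,0.5,-1,0,0,0,0,0.05,0.6,-1,0,0,0,0,0.05,0.7,-1,0,0,0,0,0.05,0.8,-1,0,0,0,0,0.05,0.9,-1,0,0,0,0,0.05,0.9,-1])

```text
time: 26.75
ee_pos: [0.5049, 0.233, 0.1044]
eef_rot: [-2.503, -1.898, 0.003]
contact_force: [-0.1, -0.9, 0.3]
finger_gap: 0.0871
gripper_force: 0.0
```

apply_moves(motion=[0,0,0,0,0,0.15,-1,0,0,0,0,0,0.3,-1,0,0,0,0,0,0.45,-1,0,0,0,0,0,0.6,-1,0,0,0,0,0,0.7,-0.5,0,0,0,0,0,0.77,0,0,0,0,0,0,0.77,0.2,0,0,0,0,0,0.77,0.3,0,0,0,0,0,0.77,0.4,0,0,0,0,0,0.77,0.4], grip_force=25)

```text
time: 28.0
ee_pos: [0.5059, 0.2334, 0.029]
eef_rot: [2.503, 1.898, 0.001]
contact_force: [0.5, -0.4, 0.4]
finger_gap: 0.0347
gripper_force: 0.0
```

apply_moves(motion=[0,0,0,0,0,0,0.5,0,0,0,0,0,0,1,0,0,0,0,0,0,1,0,0,0,0,0,0,1,0,0,0,0,0,0,1,0,0,0,0,0,0,1,0,0,0,0,0,0,1,0,0,0,0,0,0,1,0,0,0,0,0,0,1,0,0,0,0,0,0,1])

```text
time: 29.25
ee_pos: [0.5051, 0.2334, 0.0286]
eef_rot: [-2.503, -1.898, 0.001]
contact_force: [-4.4, 1.9, 5.5]
finger_gap: 0.0238
gripper_force: 25.0
```

apply_moves(motion=[0,0,0,0,-0.04,0,1,0,0,0,0,-0.1,0,1,0,0,0,0,-0.16,0,1,0,0,0,0,-0.22,0,1,0,0,0,0,-0.28,0,1,0,0,0,0,-0.34,0,1,0,0,0,0,-0.4,0,1,0,0,0,0,-0.45,0,1,0,0,0,0,-0.48,0,1,0,0,0,0,-0.48,0,1])

```text
time: 30.5
ee_pos: [0.4611, 0.2458, 0.0287]
eef_rot: [2.501, 1.897, 0.005]
contact_force: [6.2, -2.0, -4.2]
finger_gap: 0.024
gripper_force: 25.0
```

```bash
python3 - <<'E'
from m import *
s=get_state();M=R.from_rotvec(s["eef_rot"]).as_matrix();e=s["ee_pos"];print(e,s["contact_force"],s["gripper_force"])
c=get_calibration("wrist");im=get_image("wrist");cv2.imwrite("pics/w7.png",im);pickle.dump(c,open("w7.pkl","wb"))
P=blobs(im,(100,120,60),(125,255,255),30);Q=blobs(im,(20,110,100),(35,255,255),8)
for n,B,z in(("mark",P,.013),("ptr",Q,.0245)):
    for b in B: print(n,b[0],b[1],M.T@(onz(c,b[1],z)-e))
cs=get_image("scene")[285:340,390:450];cv2.imwrite("pics/c7.png",np.hstack([cv2.resize(im[:240,100:420],(440,330)),cv2.resize(cs,(360,330))]))
E
```

```text
[0.4611 0.2458 0.0287] [ 6.1586 -2.0261 -4.235 ] 25.04659490135964
mark [319, 38, 17, 50, 770] [327.2, 62.1] [0.105  0.0056 0.0158]
ptr [336, 36, 8, 52, 384] [339.4, 61.0] [0.1039 0.01   0.0043]
ptr [208, 146, 18, 18, 247] [216.8, 154.3] [ 0.0683 -0.0404  0.0041]
ptr [236, 342, 6, 27, 71] [238.4, 353.9] [-0.0278 -0.0369  0.004 ]
ptr [384, 344, 4, 6, 16] [385.9, 346.6] [-0.0238  0.0356  0.0043]
ptr [386, 365, 5, 32, 109] [387.8, 381.2] [-0.0438  0.0377  0.0043]
ptr [235, 371, 7, 29, 106] [237.1, 383.9] [-0.0452 -0.0385  0.004 ]
ptr [355, 416, 172, 25, 1601] [449.5, 426.0] [-0.0718  0.0719  0.0044]
ptr [126, 423, 9, 9, 23] [131.2, 427.7] [-0.0724 -0.0958  0.0038]
ptr [136, 423, 7, 7, 19] [139.3, 425.4] [-0.0709 -0.0913  0.0038]
ptr [136, 423, 24, 18, 81] [145.8, 432.8] [-0.0758 -0.0885  0.0038]
ptr [149, 423, 103, 18, 530] [199.1, 428.7] [-0.0732 -0.0601  0.0039]
ptr [248, 423, 2, 6, 8] [248.4, 425.8] [-0.0714 -0.0341  0.004 ]
ptr [252, 423, 47, 18, 233] [273.0, 429.3] [-0.0737 -0.0212  0.0041]
ptr [298, 423, 10, 18, 57] [302.2, 432.9] [-0.0761 -0.0058  0.0041]
ptr [303, 423, 35, 17, 156] [317.5, 428.9] [-0.0735  0.0023  0.0041]
ptr [341, 423, 22, 18, 131] [350.0, 431.4] [-0.0751  0.0195  0.0042]
ptr [147, 427, 5, 5, 13] [149.5, 429.1] [-0.0734 -0.0863  0.0038]
ptr [527, 429, 8, 8, 19] [530.6, 432.1] [-0.0759  0.1155  0.0046]
ptr [226, 433, 4, 6, 10] [227.9, 435.2] [-0.0775 -0.0452  0.004 ]
ptr [436, 433, 5, 4, 8] [437.8, 434.4] [-0.0772  0.0663  0.0044]
ptr [231, 434, 4, 5, 11] [232.5, 435.7] [-0.0778 -0.0428  0.004 ]
ptr [423, 438, 6, 3, 10] [426.2, 439.4] [-0.0805  0.0604  0.0044]
```

View pics/c7.png

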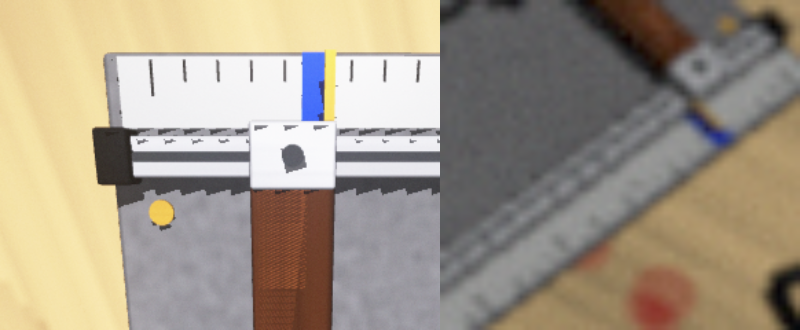

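The pointer (339,61) stands at the mark's +x edge; the mark's centre is about 330, so about 3 mm more pull is needed.

apply_moves(motion=[0,0,0,0,-0.01,0,1,0,0,0,0,-0.02,0,1,0,0,0,0,-0.03,0,1,0,0,0,0,-0.03,0,1,0,0,0,0,-0.03,0,1,0,0,0,0,-0.03,0,1,0,0,0,0,-0.03,0,1,0,0,0,0,-0.03,0,1,0,0,0,0,-0.03,0,1,0,0,0,0,-0.03,0,1])

```text
time: 31.85
ee_pos: [0.4585, 0.2465, 0.0287]
eef_rot: [2.501, 1.896, 0.005]
contact_force: [8.3, -1.6, -3.9]
finger_gap: 0.024
gripper_force: 25.1
```

```bash
python3 - <<'E'
from m import *
s=get_state();M=R.from_rotvec(s["eef_rot"]).as_matrix();e=s["ee_pos"];print(e,s["contact_force"],s["gripper_force"])
c=get_calibration("wrist");im=get_image("wrist");cv2.imwrite("pics/w8.png",im)
h=cv2.cvtColor(im,cv2.COLOR_BGR2HSV)
for lo,hi,z,n in(((100,120,60),(125,255,255),.013,"mark"),((20,110,100),(35,255,255),.0245,"ptr")):
    m=cv2.inRange(h,np.array(lo),np.array(hi))[45:85,290:370]
    for row in(50,65,80):
        u=np.nonzero(m[row-45])[0]+290
        if len(u): print(n,row,u.min(),u.max(),[(M.T@(onz(c,(q,row),z)-e))[1] for q in(u.min()-.5,u.max()+.5)])
E
```

```text
[0.4585 0.2465 0.0287] [ 8.29   -1.5633 -3.9388] 25.051842269604094
mark 50 326 349 [np.float64(0.004883606843421483), np.float64(0.014822885167645346)]
mark 65 326 349 [np.float64(0.00494658619324495), np.float64(0.014991875193922696)]
mark 80 326 349 [np.float64(0.005010922984271307), np.float64(0.015164508425070587)]
ptr 50 336 343 [np.float64(0.008409805588304476), np.float64(0.011509842168449773)]
ptr 65 336 342 [np.float64(0.008510050850961166), np.float64(0.011251489428423972)]
ptr 80 336 342 [np.float64(0.008612456981613567), np.float64(0.011383451358436372)]
```

The pointer stands within 0.2 mm of the mark's middle. I'll hold for one call, then hand in.

apply_moves(motion=[0,0,0,0,0,0,1,0,0,0,0,0,0,1,0,0,0,0,0,0,1,0,0,0,0,0,0,1,0,0,0,0,0,0,1,0,0,0,0,0,0,1,0,0,0,0,0,0,1,0,0,0,0,0,0,1,0,0,0,0,0,0,1,0,0,0,0,0,0,1])

```text
time: 33.15
ee_pos: [0.4584, 0.2465, 0.0287]
eef_rot: [2.501, 1.896, 0.005]
contact_force: [7.5, -1.7, -4.4]
finger_gap: 0.0241
gripper_force: 25.1
```

```bash
python3 -c "
from bench import *
print(get_state()['ee_pos'],get_state()['gripper_force']);print(job_done())"
```

```text
[0.45844419 0.24653181 0.02866947] 25.051797109481413
the job is handed in; nothing more can be done
None
```

The job is handed in: the roll lies flat in the tray's empty bay, about 1 mm off centre, and the gripper holds the jaw at 25 N with the pointer within about 0.2 mm of the middle of the blue mark (33 s used; no verdict was returned).

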